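# Refit the bayonet strainer of the chocolate dosing pump

## Robot

A 7-joint arm with a two-finger parallel gripper is mounted at the origin on a cart in front of the work surface, level with it; the furniture and walls round the work are solid. World frame = base frame: x ahead of the robot, y to its left, z up, the work surface at z = 0. Lengths are in mm, angles in rad, forces in N, time in s.
With the tool pointing down it reaches from about 400 to 875 mm from the base axis. Payload 4.4 kg.
Tool frame: the origin (TCP) lies midway between the tips of the shut fingers; the grasp point (between the pads) lies ctrl.tcp_to_grasp behind it (ctrl.tcp_to_grasp is the distance from the TCP to the grasp point, in mm); z points along the fingers, y is the line along which they close (so a half turn about z gives the same grasp; the last joint's range is limited). The gripper opens to 85 mm and grips with 20 to 120 N. Pads are 22 mm wide; open, the fingers measure 114 mm over their backs; the gripper's body (76 mm by 85 mm) begins 54 mm behind the grasp point. The pads swing forward as they close: fully open they stand 13 mm farther back than shut.
Start: joints at [-1.311, 0.628, 0.038, 1.517, -0.027, 0.996, -0.02], TCP at [208.02, 615.829, 231.313] pointing down, gripper open.
Joint ranges: [-3.06, 3.06], [-0.37, 2.12], [-1.25, 1.32], [0.18, 2.47], [-1.1, 4.24], [0.23, 1.98], [-2.94, 2.94]. Speed limits (rad/s): [2.57, 2.57, 3.14, 3.14, 3.14, 3.14, 3.14].

## Interface

Orientations are given as [roll, pitch, yaw] about the fixed x, y, z axes, in that order (R = Rz(yaw) Ry(pitch) Rx(roll)).
In Python, from cell import ctrl, get_image, get_calibration, workorder, boxes_of, place_of gives the robot as it stands.
- The arm moves only by the tool play_rows, never from a script. Its argument "series" is a list that holds one entry, the list of rows, each a list of 7 numbers: the shift along the world's x, y, z in cm, then the turn, a rotation vector about the world's x, y, z in degrees, then the closure, from 0 (fully open) to 1 (shut). A call has 1 to 20 rows; each row shifts and turns the commanded pose from where the row before left it; what a row does not reach is not made up. A row lasts 1/8 s, in which the tool goes at most 62.5 mm and 10.7 degrees, less where a joint would pass 70% of its speed; a pose out of reach is approached as far as the arm can. A call with a gripper value outside its range is refused whole. The fingers move at their own pace and stop on an object; the grip force is fixed at half the most. Time passes only in rows, so rows that do not move let the fingers close. It gives the time, the measured TCP pose, the force, the opening and the grip force at its end, in the units of the state.
- ctrl.read_state(): the state, without advancing time (a new reading comes with each control period).
- get_image(name): name is "scene" or "side" or "wrist"; returns (picture, depth): 400x640x3 uint8, red, green, blue; 400x640 float32, mm along the optical axis (not along the pixel's ray), 0 where there is no reading.
- get_calibration(name): a dict with "K" (3x3 intrinsics, pixels), "R" (3x3) and "t" (3): a world point X has camera coordinates R X + t; the wrist camera has in their place "mount" (4x4, takes a point from camera to tool coordinates, whose origin is the TCP and whose axes are the flange's). Camera axes: x right, y down, z forward; pixel columns grow to the right and rows downward; lengths in mm; the calibration is good to about 2 mm. A picture is of the moment at which its call begins: read the wrist's pose just before it. get_calibration takes no time and is no camera call.
- workorder.finish_job(): hands the job in; it is judged then, once.
Trained networks look in the newest picture that a camera, given by its name, has taken for a name from the list of things; names that differ only in an ending like _2 or _b are one class to them, and where a whole thing is asked for, a point or a joint stands for the part that bears it (a point fixed in the world has none). Each returns a list of dicts, best first, with "p" (0 to 1); they miss things now and then, are a little off and sometimes report something else, mostly with a low value. They report only what shows in the picture. A call takes as long as a camera call.
- boxes_of(target, camera): "pixel" ([column, row] in pixels, amid what is visible of it).
- place_of(target, camera): "pixel" ([column, row] in pixels: a listed point, or the origin of a listed thing).
The state is a dict: "clock": time; "qpos": joint angles; "qd": joint speeds; "tau": joint torques, N m; "eef_pos": TCP position; "tool_rot": TCP orientation; "force": force on the tool from outside, world axes, zero at the start; "torque": the same for the moment, N m; "width": finger opening in mm; "gripper_force": force on a finger pad.
Only numpy, scipy, OpenCV 4.12 (cv2) and the standard library are available. Lean on these libraries where they do the work, as an engineer would, in place of code of your own. Each camera call takes 0.05 s, during which the arm holds its last target. There are 200 camera calls.

## Task

The rinsed strainer with the blue handle is draining upright in the tray. Put it back into the dosing pump's pot and lock it: feel for the two slots in the collar (it is not always clamped on the same way round), let the pins down them, press the strainer in against its spring, turn it clockwise about a quarter turn to the end and let it spring up into its catch. Be gentle with it, never force it, and leave the other things on the table where they are.

Things in the scene. Friction and masses are not known exactly. Their poses are not given: they have to be found in the camera images.
- strainer_grip (a point): centre of the strainer's blue bar handle, 52 mm long (its x axis) x 12 thick (y) x 34 high (z; all lengths here in mm), upright on the strainer's steel cap. The bar's underside, and the cap round it, lie 17 below this point. Grasp the bar across its thickness from above.
- strainer: the loose steel strainer, 0.16 to 0.25 kg, 119 high; origin at the centre of its flat underside, z up through the handle. Body 41 across, widening 24 to 39 above the underside to 49.4, up to 85. Two round pins, 7 thick, stick out along +x and -x, in line with the handle, 52 above the underside, ends 36 from the axis. Off the slots they rest on the rim, handle centre 53.5 above it.
- socket_mouth (a point): centre of the open top (rim) of the collar on the pump's pot, 100 above the table, z up; bore 54, wall 6. Two opposite slots 11.2 wide, open at the top, take the strainer's pins, either pin in either slot. The collar is clamped on differently each time: its slots lie up to 32 degrees to either side of this point's x axis (both ways), visible but not measured.
- pump: dosing pump, fixed; origin at the table under the pot's axis, motor along its -y. Spring: from handle centre 39 above the rim, 1 N, then 0.8 N/mm, 12 N at the slots' solid floor (25.5 above). Within 2 mm of that floor the pins pass under a lip and turn 75 degrees clockwise (from above) to a solid stop. Let up there, they catch, handle 30.5 above. The collar takes 50 N in all, or 1 N m of twist.
- thermometer: red folding probe thermometer, 132x47x17, loose, not to be disturbed; origin under its centre
- ring_cutter: steel ring cutter, 67 across, 28 high, loose, not to be disturbed; origin under its centre
- piping_nozzle: small steel cone, 30 across, 40 high, loose, not to be disturbed; origin under its centre

How it is judged:
By the outcome, as a careful person would: the job done as asked, in the order asked, and still so for the second after the job is handed in, with the robot touching nothing.
It also fails if it takes over 72 s, if anything falls off the work surface, if the arm or the gripper's body presses on something with over 40 N, if the wrist force passes 120 N, or if a joint passes its speed limit or range.

## Working session

There is one attempt and no reset: what is moved stays moved. The work goes in short steps, Python scripts to look and compute and a tool call to move; the robot and the scene stay as the last step left them, time stands still between calls to the robot, and variables do not carry over. Pictures are saved under pics/ and viewed, at most 10 in all, crops included, and the job is handed in when it is done.

Besides the shell and the picture viewer there is one more tool, called after "Call:" as name(argument=value, ...), one argument or row to a line, values as JSON. play_rows: Moves the arm, as the interface text tells. Its arguments: {"type":"object","properties":{"series":{"type":"array"}},"required":["series"]}

```bash
mkdir -p pics
cat > h.py <<'E'
import numpy as np,cv2
from cell import ctrl,get_image,get_calibration,workorder,boxes_of,place_of
from scipy.spatial.transform import Rotation as Ro
def cam(name):
    c=get_calibration(name);K=np.array(c['K'])
    if 'mount' in c:
        s=ctrl.read_state();M=np.eye(4);r=np.array(s['tool_rot']);M[:3,:3]=Ro.from_euler('xyz',r).as_matrix() if r.size==3 else r
        M[:3,3]=s['eef_pos'];T=M@np.array(c['mount'])
        return K,T[:3,:3].T,-T[:3,:3].T@T[:3,3]
    return K,np.array(c['R']),np.array(c['t'])
def ray(cm,px):
    K,R,t=cm;d=R.T@np.linalg.inv(K)@np.array([px[0],px[1],1.]);return -R.T@t,d
def at_z(cm,px,z):
    o,d=ray(cm,px);return o+d*(z-o[2])/d[2]
def at_d(cm,px,dep):
    o,d=ray(cm,px);return o+d*dep
def proj(cm,X):
    K,R,t=cm;p=K@(R@np.array(X,float)+t);return p[:2]/p[2]
def cloud(cm,dep):
    K,R,t=cm;v,u=np.indices(dep.shape);p=np.stack([u,v,np.ones_like(u)],-1)@np.linalg.inv(K).T*dep[...,None]
    return (p-t)@R
E
python3 - <<'E'
from h import *
print(ctrl.read_state(),ctrl.tcp_to_grasp)
for n in ['scene','side']:
    cm=cam(n);im,d=get_image(n);cv2.imwrite(f'pics/{n}1.png',im[:,:,::-1])
    print(n,-cm[1].T@cm[2])
    for o in ['strainer_grip','strainer','socket_mouth','pump','thermometer','ring_cutter','piping_nozzle']:
        for r in place_of(o,n)[:2]:
            u,v=np.round(r['pixel']).astype(int)
            dd=d[v,u] if 0<=v<400 and 0<=u<640 else 0
            print(o,r['p'],r['pixel'],at_d(cm,r['pixel'],dd).round(),at_z(cm,r['pixel'],100 if o=='socket_mouth' else 102 if o=='strainer_grip' else 0).round())
E
```

```text
{'clock': 0.0, 'qpos': array([-1.31082821,  0.62933481,  0.0384395 ,  1.51837987, -0.02701181,
        0.9962756 , -0.01999733]), 'qd': array([ 1.67866944e-03,  1.63499128e-04, -1.50129094e-03, -1.23621775e-03,
       -6.91713585e-05, -2.93969325e-04,  3.08768809e-04]), 'tau': array([-2.45804167e-04, -5.63398683e+01,  1.22611944e+00, -1.93446761e+01,
        1.10528534e-02,  1.03238155e-02, -1.40090572e-05]), 'eef_pos': array([207.79245633, 615.23397487, 230.39256794]), 'tool_rot': array([-3.13971288e+00,  1.30234411e-05,  2.81582251e+00]), 'force': array([-0.30231556, -0.04376046,  0.60579649]), 'torque': array([-0.005154  ,  0.03343565, -0.01114793]), 'gripper_force': 0.0, 'width': 85.09945421294584} 18.700000000000003
scene [-212.55817545  668.47546266  694.35641106]
strainer_grip 0.69 [230.3, 183.4] [565. 407. 107.] [572. 405. 102.]
strainer 0.71 [233.0, 222.2] [554. 416.  15.] [571. 410.   0.]
socket_mouth 0.84 [333.0, 165.9] [646. 107.   1.] [524. 187. 100.]
pump 0.81 [329.5, 203.1] [492. 214.  30.] [524. 193.   0.]
thermometer 0.82 [268.9, 297.0] [329. 442.  17.] [342. 436.  -0.]
thermometer 0.72 [233.3, 224.8] [556. 415.   6.] [563. 413.   0.]
ring_cutter 0.83 [372.0, 252.6] [341. 204.   2.] [343. 203.   0.]
piping_nozzle 0.62 [335.3, 267.0] [335. 296.  13.] [346. 289.   0.]
side [225.29550079 973.09248872 579.39982732]
strainer_grip 0.76 [220.1, 225.6] [566. 420. 116.] [576. 404. 102.]
strainer_grip 0.42 [374.5, 226.7] [340. 233.  22.] [324. 339. 102.]
strainer 0.89 [229.9, 269.2] [560. 421.  23.] [573. 399.   0.]
socket_mouth 0.76 [290.9, 169.1] [533. 164.  85.] [524. 189. 100.]
pump 0.6 [295.1, 207.8] [506. 225.  32.] [522. 181.   0.]
thermometer 0.8 [346.0, 308.7] [344. 450.  15.] [347. 436.   0.]
thermometer 0.47 [374.9, 223.4] [346. 190.  -1.] [346. 192.   0.]
ring_cutter 0.75 [378.1, 224.4] [340. 188.  -4.] [339. 193.   0.]
piping_nozzle 0.75 [363.2, 254.5] [348. 298.   3.] [349. 294.   0.]
```

Run:
```python
import cv2,numpy as np
a=cv2.imread('pics/scene1.png')[100:320,180:440];b=cv2.imread('pics/side1.png')[100:320,180:440]
cv2.imwrite('pics/a1.png',np.hstack([cv2.resize(i,(400,338),interpolation=cv2.INTER_CUBIC) for i in (a,b)]))
```

```text
(no output)
```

View pics/a1.png

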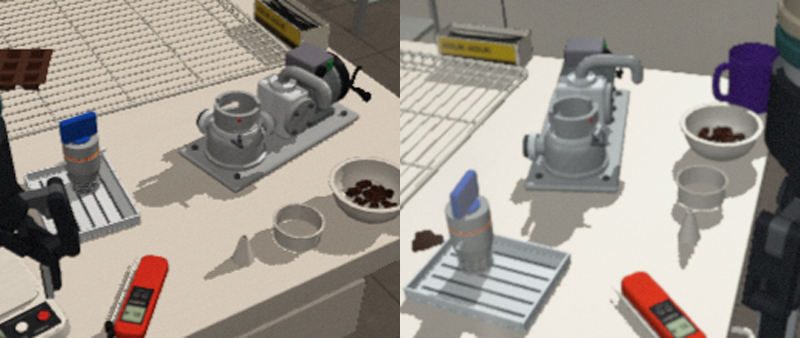

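The strainer stands in the tray (blue handle at about scene 230,183). The pump's collar is at about 333,166, with its motor behind it. Next I'll measure the handle direction and the wrist camera mount.

Run:
```python
from h import *
print(np.array(get_calibration('wrist')['mount']).round(2),get_calibration('wrist')['K'])
for n in ['scene','side']:
    cm=cam(n);im,d=get_image(n);P=cloud(cm,d);I=im.astype(int)
    m=(I[...,2]>I[...,0]+50)&(I[...,2]>I[...,1]+30)&(d>0)&(np.linalg.norm(P[...,:2]-[574,405],axis=-1)<60)&(P[...,2]>60)
    Q=P[m];print(n,len(Q),Q.min(0).round(),Q.max(0).round(),Q.mean(0).round())
    T=Q[Q[:,2]>Q[:,2].max()-6];print('top',len(T),T.mean(0).round());c=T[:,:2]-T[:,:2].mean(0);w,V=np.linalg.eigh(c.T@c);print(np.degrees(np.arctan2(V[1,1],V[0,1])),np.ptp(c@V,axis=0))
```

```text
[[  -0.     -0.95   -0.3    77.98]
 [   1.     -0.     -0.      0.23]
 [  -0.     -0.3     0.95 -143.1 ]
 [   0.      0.      0.      1.  ]] [[350.94930788   0.         322.59190528]
 [  0.         350.94930788 197.19042459]
 [  0.           0.           1.        ]]
scene 372 [556. 380.  88.] [575. 431. 123.] [566. 406. 107.]
top 100 [568. 407. 120.]
92.34962289994364 [13.8154239  49.38780161]
side 125 [558. 384.  88.] [574. 432. 123.] [567. 410. 112.]
top 89 [570. 410. 121.]
91.33270132804277 [ 8.27341117 47.8007048 ]
```

Call:
play_rows(
  series=[
    [[2.8,-2.6,0.6,0,0,-5.8,0],[2.8,-2.6,0.6,0,0,-5.8,0],[2.8,-2.6,0.6,0,0,-5.8,0],[2.8,-2.6,0.6,0,0,-5.8,0],[2.8,-2.6,0.6,0,0,-5.8,0],[2.8,-2.6,0.6,0,0,-5.8,0],[2.8,-2.6,0.6,0,0,-5.8,0],[2.8,-2.6,0.6,0,0,-5.8,0],[2.8,-2.6,0.6,0,0,-5.8,0],[2.8,-2.6,0.6,0,0,-5.8,0],[2.8,-2.6,0.6,0,0,-5.8,0],[2.8,-2.6,0.6,0,0,-5.8,0],[0,0,0,0,0,0,0],[0,0,0,0,0,0,0]],
  ],
)

```text
clock: 2.65
eef_pos: [543.4, 304.5, 303.1]
tool_rot: [-3.141, -0.001, 1.602]
force: [0.8, 0.5, -0.6]
width: 85.4
gripper_force: 0.0
```

Run:
```python
from h import *
s=ctrl.read_state();print(s['eef_pos'],np.degrees(s['tool_rot']),s['qpos'],s['force'],s['torque'])
cm=cam('wrist');im,d=get_image('wrist');cv2.imwrite('pics/w1.png',im[:,:,::-1]);np.savez('w1',im=im,d=d,K=cm[0],R=cm[1],t=cm[2])
for o,z in [('strainer_grip',107),('socket_mouth',100),('pump',0),('strainer',5)]:
    for r in place_of(o,'wrist')[:2]: print(o,r['p'],r['pixel'],at_z(cm,r['pixel'],z).round(1))
P=cloud(cm,d);I=im.astype(int)
m=(I[...,2]>I[...,0]+50)&(I[...,2]>I[...,1]+30)&(d>0)&(np.linalg.norm(P[...,:2]-[570,405],axis=-1)<60)
Q=P[m];print(len(Q),Q.min(0).round(),Q.max(0).round())
T=Q[Q[:,2]>Q[:,2].max()-8];print('top',len(T),T.mean(0).round(1));c=T[:,:2]-T[:,:2].mean(0);w,V=np.linalg.eigh(c.T@c);print(np.degrees(np.arctan2(V[1,1],V[0,1])),np.ptp(c@V,axis=0))
```

```text
[543.3681809  304.52071593 303.06670638] [-1.79941613e+02 -4.18938276e-02  9.17962159e+01] [-0.79327816  0.54830028  0.39642241  1.51017817 -0.2257218   1.1289984
 -0.32083183] [ 0.78700785  0.53739581 -0.55728832] [ 0.01983982  0.04893659 -0.01846084]
strainer_grip 0.91 [355.4, 59.2] [569.7 405.9 107. ]
strainer_grip 0.57 [171.5, 221.5] [388.  243.4 107. ]
socket_mouth 0.74 [299.5, 270.0] [520.9 186.8 100. ]
pump 0.22 [171.9, 216.6] [340.9 206.6   0. ]
strainer 0.85 [347.1, 69.4] [569.1 401.4   5. ]
1128 [556. 380.  88.] [585. 431. 125.]
top 820 [570.1 405.4 121.9]
91.83678334767492 [11.98501993 51.0217085 ]
```

View pics/w1.png

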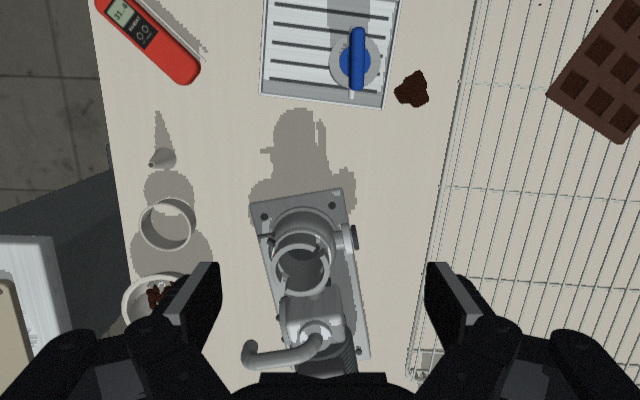

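The handle is at px (357,59) and the collar at (301,270), with the pump's motor below it in the picture. I'll study the collar rim next.

Run:
```python
from h import *
z=np.load('w1.npz');im,d=z['im'],z['d'];cm=(z['K'],z['R'],z['t']);P=cloud(cm,d)
m=(d>0)&(np.linalg.norm(P[...,:2]-[521,187],axis=-1)<42)&(P[...,2]>94)&(P[...,2]<108)
Q=P[m];A=np.c_[Q[:,:2],np.ones(len(Q))];s=np.linalg.lstsq(A,(Q[:,:2]**2).sum(1),rcond=None)[0];c=s[:2]/2;print(len(Q),c,np.sqrt(s[2]+c@c),np.median(Q[:,2]))
a=np.degrees(np.arctan2(Q[:,1]-c[1],Q[:,0]-c[0]))%360;r=np.linalg.norm(Q[:,:2]-c,axis=1)
h,_=np.histogram(a[(r>26)&(r<35)],72,(0,360));print(h)
for y in range(60,200,15): 
  print(y,[int(P[...,2][(abs(P[...,0]-x)<6)&(abs(P[...,1]-y)<8)].max(initial=0)) for x in range(440,620,12)])
cv2.imwrite('pics/w1c.png',cv2.resize(im[180:370,230:390,::-1],None,fx=3,fy=3,interpolation=cv2.INTER_CUBIC))
```

```text
1004 [520.91923879 187.68818179] 30.099935072626003 100.2093336918262
[12 13 12 13 15 16 17 10  0  0  0  9 17 18 18 17 17 20 16 20 17 15 19 17
 17 17 13 15 17 13 14 14 13  9 12 14 14 11 12 16 15 16 16 14  0  0  0  3
 20 20 17 17 17 20 16 19 15 18 19 19 14 21 13 17 13 16 15 14 12 13 11 13]
60 [2, 1, 2, 2, 15, 76, 67, 119, 122, 123, 123, 123, 91, 69, 16]
75 [1, 122, 131, 132, 131, 132, 130, 91, 96, 99, 123, 122, 87, 16, 15]
90 [2, 121, 131, 132, 132, 132, 132, 131, 127, 116, 99, 92, 15, 16, 15]
105 [2, 1, 2, 15, 74, 123, 128, 130, 125, 115, 99, 92, 16, 16, 12]
120 [1, 2, 1, 15, 64, 74, 65, 89, 100, 98, 91, 91, 16, 15, 1]
135 [2, 1, 15, 15, 0, 0, 0, 0, 57, 56, 45, 16, 16, 16, 1]
150 [2, 2, 15, 15, 0, 100, 101, 102, 101, 0, 17, 16, 15, 14, 1]
165 [1, 1, 16, 15, 101, 102, 102, 101, 102, 102, 55, 16, 16, 10, 1]
180 [2, 11, 15, 56, 102, 102, 39, 39, 39, 102, 72, 54, 53, 2, 1]
195 [1, 16, 16, 69, 101, 101, 0, 0, 38, 102, 71, 58, 58, 51, 2]
```

View pics/w1c.png

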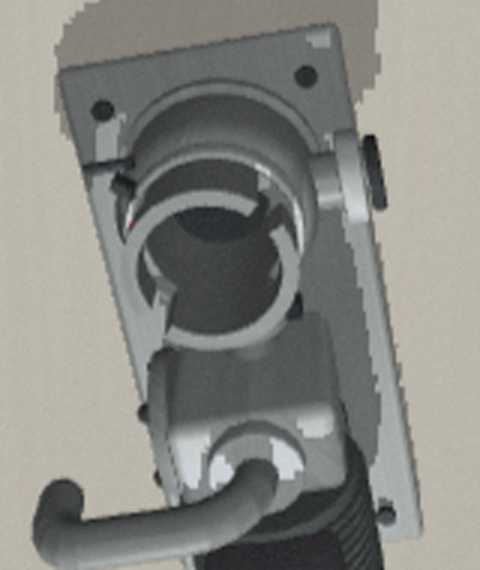

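Rim centre is (520.9, 187.7), z 100, and the slots lie along about 48°/228°. The crop shows the gaps at upper right (275,215) and lower left (165,310). Now I'll grasp.

Call:
play_rows(
  series=[
    [[0.45,1.7,-1.0,0,0,0,0],[0.45,1.7,-1.0,0,0,0,0],[0.45,1.7,-1.0,0,0,0,0],[0.45,1.7,-1.0,0,0,0,0],[0.45,1.7,-1.0,0,0,0,0],[0.4,1.6,-1.0,0,0,0,0],[0,0,-2.0,0,0,0,0],[0,0,-2.0,0,0,0,0],[0,0,-2.0,0,0,0,0],[0,0,-2.0,0,0,0,0],[0,0,0,0,0,0,0]],
  ],
)

```text
clock: 4.28
eef_pos: [569.5, 404.7, 161.3]
tool_rot: [-3.139, 0.002, 1.601]
force: [0.0, 0.4, 1.4]
width: 85.6
gripper_force: 0.0
```

Run:
```python
from h import *
cm=cam('wrist');im,d=get_image('wrist');cv2.imwrite('pics/w2.png',im[:,:,::-1])
P=cloud(cm,d);I=im.astype(int)
m=(I[...,2]>I[...,0]+50)&(I[...,2]>I[...,1]+30)&(d>0)
Q=P[m];T=Q[Q[:,2]>np.percentile(Q[:,2],95)-6];print('top',len(T),T.mean(0).round(1),Q[:,2].max());c=T[:,:2]-T[:,:2].mean(0);w,V=np.linalg.eigh(c.T@c);print(np.degrees(np.arctan2(V[1,1],V[0,1])),np.ptp(c@V,axis=0),(T[:,:2].min(0)+T[:,:2].max(0))/2)
```

```text
top 1657 [570.2 407.9 121.8] 124.39385182699097
92.46099223655787 [11.65234206 50.86072679] [569.97482806 406.02269773]
```

Call:
play_rows(
  series=[
    [[0.05,0.1,-1.8,0,0,0.5,0],[0,0,-1.8,0,0,0,0],[0,0,-1.6,0,0,0,0],[0,0,-1.0,0,0,0,0],[0,0,-0.5,0,0,0,0],[0,0,0,0,0,0,0.4],[0,0,0,0,0,0,0.6],[0,0,0,0,0,0,0.8],[0,0,0,0,0,0,1],[0,0,0,0,0,0,1],[0,0,0,0,0,0,1],[0,0,0,0,0,0,1],[0,0,0,0,0,0,1]],
  ],
)

```text
clock: 5.95
eef_pos: [571.1, 406.0, 96.8]
tool_rot: [3.141, -0.0, 1.61]
force: [-1.2, -0.4, 5.2]
width: 11.0
gripper_force: 60.0
```

Call:
play_rows(
  series=[
    [[0,0,0.5,0,0,0,1],[0,0,1.5,0,0,0,1],[0,0,2.5,0,0,0,1],[0,0,3.0,0,0,0,1],[0,0,3.0,0,0,0,1],[0,0,2.5,0,0,0,1],[0,0,1.0,0,0,0,1],[0,0,0,0,0,0,1],[0,0,0,0,0,0,1]],
  ],
)

```text
clock: 7.08
eef_pos: [570.3, 405.5, 235.0]
tool_rot: [-3.14, 0.001, 1.61]
force: [-0.3, -0.3, -2.1]
width: 11.2
gripper_force: 59.0
```

Run:
```python
from h import *
s=ctrl.read_state();print(s['eef_pos'],np.degrees(s['tool_rot']),s['qpos'],s['force'],s['torque'])
cm=cam('wrist');im,d=get_image('wrist');cv2.imwrite('pics/w3.png',im[:,:,::-1])
P=cloud(cm,d);I=im.astype(int)
m=(I[...,2]>I[...,0]+50)&(I[...,2]>I[...,1]+30)&(d>0)&(P[...,2]>150)
Q=P[m];print(len(Q),Q.min(0),Q.max(0))
for n in ['side','scene']:
    cm=cam(n);im,d=get_image(n);cv2.imwrite(f'pics/{n}3.png',im[:,:,::-1]);P=cloud(cm,d)
    I=im.astype(int)
    m=(I[...,2]>I[...,0]+50)&(I[...,2]>I[...,1]+30)&(d>0)&(np.linalg.norm(P[...,:2]-[570,406],axis=-1)<60);Q=P[m]
    print(n,len(Q),Q.min(0),Q.max(0))
```

```text
[570.28712776 405.49118754 234.97222899] [-1.79885515e+02  6.75541083e-02  9.22305727e+01] [-0.84966801  0.72919245  0.36658383  1.3579624  -0.27045421  1.10583229
 -0.40763913] [-0.2734535  -0.25312519 -2.05556658] [-0.05880417  0.07135661 -0.05794601]
3744 [555.7609246  380.22424541 227.3726434 ] [584.5700028  431.37077779 262.35592608]
side 70 [557.56195898 394.15687212 226.18402927] [573.96423768 431.49090279 261.50104307]
scene 247 [536.82607247 379.927385   225.03931614] [573.94726941 430.26104749 280.47188085]
```

View pics/side3.png

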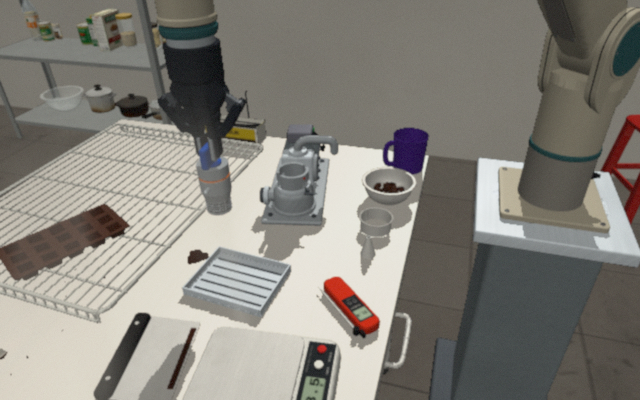

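The strainer is held upright and level, clear of the tray (handle at about 210,155). Now over the collar.

Call:
play_rows(
  series=[
    [[-0.5,-2.2,0,0,0,-4.4,1],[-0.5,-2.2,0,0,0,-4.4,1],[-0.5,-2.2,0,0,0,-4.4,1],[-0.5,-2.2,0,0,0,-4.4,1],[-0.5,-2.2,0,0,0,-4.4,1],[-0.5,-2.2,0,0,0,-4.4,1],[-0.5,-2.2,0,0,0,-4.4,1],[-0.5,-2.2,0,0,0,-4.4,1],[-0.5,-2.2,0,0,0,-4.4,1],[-0.4,-2.0,0,0,0,-4.4,1],[0,0,0,0,0,0,1],[0,0,0,0,0,0,1],[0,0,0,0,0,0,1]],
  ],
)

```text
clock: 8.85
eef_pos: [522.1, 189.0, 236.2]
tool_rot: [-3.141, -0.001, 0.844]
force: [0.2, 0.2, -1.1]
width: 10.8
gripper_force: 59.0
```

Run:
```python
from h import *
s=ctrl.read_state();print(s['eef_pos'],np.degrees(s['tool_rot']),s['qpos'],s['force'],s['torque'])
cm=cam('wrist');im,d=get_image('wrist');cv2.imwrite('pics/w4.png',im[:,:,::-1]);P=cloud(cm,d)
m=(d>0)&(np.linalg.norm(P[...,:2]-[521,187],axis=-1)<42)&(P[...,2]>94)&(P[...,2]<106)
Q=P[m];A=np.c_[Q[:,:2],np.ones(len(Q))];q=np.linalg.lstsq(A,(Q[:,:2]**2).sum(1),rcond=None)[0];c=q[:2]/2;print(len(Q),c,np.sqrt(q[2]+c@c),np.median(Q[:,2]))
c=np.array([520.9,187.7])
a=np.degrees(np.arctan2(Q[:,1]-c[1],Q[:,0]-c[0]))%360;r=np.linalg.norm(Q[:,:2]-c,axis=1)
h,_=np.histogram(a[(r>26)&(r<35)],120,(0,360));print(h)
```

```text
[522.14568902 189.04128538 236.22175919] [-1.79983240e+02 -3.37230386e-02  4.83462939e+01] [-0.78203519  0.54765938  0.59423544  1.7909625  -0.37657187  0.9177389
 -0.75007424] [ 0.2287738   0.20944313 -1.07838607] [ 0.05349253 -0.0434524  -0.05607187]
1026 [521.46287454 187.42193264] 29.917605798020602 100.50394153574777
[16 13 16 16 14 19 17 16 15 18 16 18  4  0  0  0  0  0  0 14 19 17 13 16
 16 16 17 17 14 16 15 18 15 13 15 15 13 15 13 14 14 13 15 13 15 12 15 15
 13 16 12 16 12  2  0  0  0  0  0  0  0  0  0  0  0  0  0  0  0  0  0  0
  0  0  0  0  0  0  0  0  0  0  0  0  0  0  0  0  0  0  0  0  0  0  0  0
  0  4 12 15 16 13 17 15 13 16 14 16 13 14 15 16 13 12 17 12 14 17 14 15]
```

View pics/w4.png

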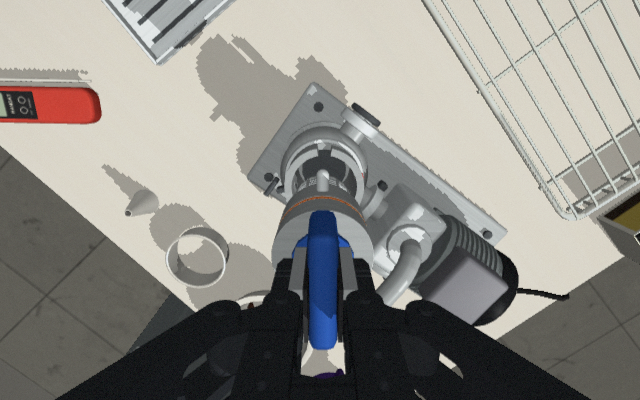

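The pin at (322,180) lines up with the slot at (320,148). I'll make a small correction and go down slowly.

Call:
play_rows(
  series=[
    [[-0.1,-0.15,-1.0,0,0,-0.8,1],[0,0,-1.5,0,0,0,1],[0,0,-1.5,0,0,0,1],[0,0,-1.5,0,0,0,1],[0,0,-1.0,0,0,0,1],[0,0,-0.5,0,0,0,1],[0,0,-0.3,0,0,0,1],[0,0,-0.3,0,0,0,1],[0,0,0,0,0,0,1],[0,0,0,0,0,0,1]],
  ],
)

```text
clock: 10.15
eef_pos: [521.2, 186.4, 160.6]
tool_rot: [3.141, -0.001, 0.828]
force: [-0.1, -0.1, -2.3]
width: 11.2
gripper_force: 59.0
```

Run:
```python
from h import *
s=ctrl.read_state();print(s['eef_pos'],np.degrees(s['tool_rot']),s['force'],s['torque'])
```

```text
[521.19455731 186.39700139 160.56794883] [ 1.79988071e+02 -2.95853696e-02  4.74366859e+01] [-0.06622051 -0.1101453  -2.34147869] [0.03591873 0.01653078 0.00835774]
```

Call:
play_rows(
  series=[
    [[0,0.08,-0.3,0,0,0,1],[0,0,-0.3,0,0,0,1],[0,0,-0.3,0,0,0,1],[0,0,-0.2,0,0,0,1],[0,0,-0.2,0,0,0,1],[0,0,-0.2,0,0,0,1],[0,0,0,0,0,0,1]],
  ],
)

```text
clock: 11.02
eef_pos: [520.9, 187.1, 145.2]
tool_rot: [-3.141, 0.0, 0.828]
force: [0.8, 0.6, -0.8]
width: 11.2
gripper_force: 59.0
```

Run:
```python
from h import *
s=ctrl.read_state();print(s['eef_pos'],np.degrees(s['tool_rot']),s['force'],s['torque'])
```

```text
[520.9222123  187.07193759 145.17111374] [-1.79993781e+02  1.25591353e-02  4.74278020e+01] [ 0.81281603  0.61919249 -0.79857136] [0.02750172 0.02711626 0.03016504]
```

Call:
play_rows(
  series=[
    [[0,0,-0.15,0,0,0,1],[0,0,-0.15,0,0,0,1],[0,0,-0.1,0,0,0,1],[0,0,-0.1,0,0,0,1],[0,0,0,0,0,0,1]],
  ],
)

```text
clock: 11.65
eef_pos: [521.0, 187.1, 140.2]
tool_rot: [-3.142, 0.0, 0.828]
force: [0.0, 0.4, -2.0]
width: 11.2
gripper_force: 59.0
```

Run:
```python
from h import *
s=ctrl.read_state();print(s['eef_pos'],np.degrees(s['tool_rot']),s['force'],s['torque'])
```

```text
[520.96191257 187.11502395 140.22277736] [-1.79997045e+02  7.01673520e-03  4.74334214e+01] [ 0.02665886  0.39444526 -1.96164113] [-0.01826421 -0.02528755  0.05717449]
```

Call:
play_rows(
  series=[
    [[0,0,-0.2,0,0,0,1],[0,0,-0.2,0,0,0,1],[0,0,-0.2,0,0,0,1],[0,0,-0.2,0,0,0,1],[0,0,0,0,0,0,1]],
  ],
)

```text
clock: 12.28
eef_pos: [520.9, 187.1, 132.1]
tool_rot: [-3.141, 0.0, 0.828]
force: [0.1, 0.5, -2.0]
width: 11.0
gripper_force: 59.0
```

Run:
```python
from h import *
s=ctrl.read_state();print(s['eef_pos'],np.degrees(s['tool_rot']),s['force'],s['torque'])
```

```text
[520.88273135 187.05447854 132.09464563] [-1.79989451e+02  2.11544060e-02  4.74275114e+01] [ 0.10321108  0.50163341 -1.98480686] [ 0.09762734  0.00856665 -0.0143743 ]
```

The pins are well down the slots. Next I press against the spring.

Call:
play_rows(
  series=[
    [[0,0,-0.2,0,0,0,1],[0,0,-0.2,0,0,0,1],[0,0,-0.2,0,0,0,1],[0,0,-0.2,0,0,0,1],[0,0,-0.2,0,0,0,1],[0,0,-0.2,0,0,0,1],[0,0,0,0,0,0,1]],
  ],
)

```text
clock: 13.15
eef_pos: [521.3, 187.2, 120.7]
tool_rot: [3.142, -0.001, 0.828]
force: [-0.2, -0.4, 7.3]
width: 11.0
gripper_force: 60.4
```

Run:
```python
from h import *
s=ctrl.read_state();print(s['eef_pos'],np.degrees(s['tool_rot']),s['force'],s['torque'])
```

```text
[521.28152392 187.23263049 120.72824094] [ 1.79996360e+02 -4.35905317e-02  4.74291409e+01] [-0.21794956 -0.38290833  7.26477947] [-0.02133127  0.31048301 -0.00636943]
```

Call:
play_rows(
  series=[
    [[0,0,-0.1,0,0,0,1],[0,0,-0.1,0,0,0,1],[0,0,-0.05,0,0,0,1],[0,0,0,0,0,0,1]],
  ],
)

```text
clock: 13.65
eef_pos: [521.3, 187.2, 118.5]
tool_rot: [3.142, -0.001, 0.828]
force: [-2.1, 0.1, 9.5]
width: 11.0
gripper_force: 60.5
```

Run:
```python
from h import *
for i in range(3): s=ctrl.read_state();print(s['eef_pos'],s['force'],s['torque'])
```

```text
[521.3081143  187.23425113 118.53084926] [-2.14137252  0.11512842  9.50539907] [-0.01633366  0.51000179 -0.00668186]
[521.3081143  187.23425113 118.53084926] [-2.14137252  0.11512842  9.50539907] [-0.01633366  0.51000179 -0.00668186]
[521.3081143  187.23425113 118.53084926] [-2.14137252  0.11512842  9.50539907] [-0.01633366  0.51000179 -0.00668186]
```

Call:
play_rows(
  series=[
    [[0,0,-0.1,0,0,0,1],[0,0,0,0,0,0,1]],
  ],
)

```text
clock: 13.9
eef_pos: [521.3, 187.2, 117.6]
tool_rot: [-3.142, -0.001, 0.828]
force: [-1.5, -0.4, 10.1]
width: 10.9
gripper_force: 60.6
```

Run:
```python
from h import *
s=ctrl.read_state();print(s['eef_pos'],s['force'],s['torque'])
```

```text
[521.32875772 187.23520231 117.60800654] [-1.49358535 -0.44943653 10.06635445] [-0.09816816  0.5065594  -0.01141594]
```

Call:
play_rows(
  series=[
    [[0,0,-0.1,0,0,0,1],[0,0,0,0,0,0,1]],
  ],
)

```text
clock: 14.15
eef_pos: [521.4, 187.2, 117.0]
tool_rot: [-3.141, -0.001, 0.828]
force: [-2.6, -0.1, 12.4]
width: 11.0
gripper_force: 61.4
```

Run:
```python
from h import *
s=ctrl.read_state();print(s['eef_pos'],s['force'],s['torque'])
```

```text
[521.37542742 187.24660966 117.02469235] [-2.57393115 -0.064216   12.44427614] [-0.11073795  0.69138326  0.00558798]
```

On the floor. Now turning clockwise.

Call:
play_rows(
  series=[
    [[0,0,0,0,0,-4,1],[0,0,0,0,0,-4,1],[0,0,0,0,0,-4,1],[0,0,0,0,0,-4,1],[0,0,0,0,0,0,1]],
  ],
)

```text
clock: 14.78
eef_pos: [522.5, 187.2, 117.1]
tool_rot: [3.14, -0.003, 0.548]
force: [-0.6, 0.6, 11.7]
width: 11.0
gripper_force: 60.9
```

Run:
```python
from h import *
s=ctrl.read_state();print(s['eef_pos'],np.degrees(s['tool_rot']),s['force'],s['torque'],s['qpos'])
```

```text
[522.54127395 187.20664678 117.08258054] [179.93690989  -0.18030505  31.39060179] [-0.6256546   0.64049421 11.71364535] [-0.11487414  0.16701526 -0.02932475] [-0.74698909  0.7190033   0.55930409  1.90368775 -0.58599296  0.68333009
 -0.85558738]
```

Call:
play_rows(
  series=[
    [[-0.05,0,0,0,0,-5,1],[0,0,0,0,0,-5,1],[0,0,0,0,0,-5,1],[0,0,0,0,0,-5,1],[0,0,0,0,0,-5,1],[0,0,0,0,0,-5,1],[0,0,0,0,0,-5,1],[0,0,0,0,0,-5,1],[0,0,0,0,0,0,1]],
  ],
)

```text
clock: 15.9
eef_pos: [522.5, 186.7, 117.1]
tool_rot: [-3.141, -0.004, -0.151]
force: [0.9, 0.1, 10.0]
width: 11.2
gripper_force: 60.9
```

Run:
```python
from h import *
s=ctrl.read_state();print(s['eef_pos'],np.degrees(s['tool_rot']),s['force'],s['torque'],s['qpos'])
```

```text
[522.4951537  186.70315413 117.13393997] [-179.97364417   -0.23720974   -8.63377035] [0.86109815 0.06482378 9.9799419 ] [-0.25035559  0.06727737 -0.13540449] [-0.85327807  0.77866471  0.75177181  1.90764924 -0.7641094   0.76375212
 -1.38429571]
```

Call:
play_rows(
  series=[
    [[0,0,0,0,0,-3,1],[0,0,0,0,0,-3,1],[0,0,0,0,0,-3,1],[0,0,0,0,0,-3,1],[0,0,0,0,0,-3,1],[0,0,0,0,0,0,1]],
  ],
)

```text
clock: 16.65
eef_pos: [522.4, 186.6, 117.2]
tool_rot: [-3.14, -0.004, -0.412]
force: [-0.0, -1.1, 10.6]
width: 10.9
gripper_force: 60.9
```

Run:
```python
from h import *
s=ctrl.read_state();print(s['eef_pos'],np.degrees(s['tool_rot']),s['force'],s['torque'])
```

```text
[522.39274884 186.58132459 117.15028062] [-179.92480487   -0.21437231  -23.60733655] [-7.20833432e-03 -1.06342369e+00  1.06358214e+01] [-0.20609897  0.13156292 -0.01972108]
```

Call:
play_rows(
  series=[
    [[0,0,0,0,0,-1.5,1],[0,0,0,0,0,-1.5,1],[0,0,0,0,0,0,1]],
  ],
)

```text
clock: 17.02
eef_pos: [522.3, 186.5, 117.1]
tool_rot: [-3.14, -0.004, -0.464]
force: [1.0, -0.5, 10.6]
width: 11.0
gripper_force: 60.8
```

Run:
```python
from h import *
s=ctrl.read_state();print(s['eef_pos'],np.degrees(s['tool_rot']),s['force'],s['torque'])
```

```text
[522.33654302 186.52954662 117.14333114] [-179.91545704   -0.20148833  -26.59695746] [ 0.97215112 -0.52665729 10.58272402] [-0.2476192   0.10805145  0.01553849]
```

Call:
play_rows(
  series=[
    [[0,0,0,0,0,-1.5,1],[0,0,0,0,0,-1,1],[0,0,0,0,0,0,1]],
  ],
)

```text
clock: 17.4
eef_pos: [522.2, 186.3, 117.1]
tool_rot: [-3.14, -0.003, -0.508]
force: [-0.4, -1.4, 10.2]
width: 10.8
gripper_force: 60.9
```

Run:
```python
from h import *
s=ctrl.read_state();print(s['eef_pos'],np.degrees(s['tool_rot']),s['force'],s['torque'])
```

```text
[522.17482495 186.33494067 117.13996728] [-179.92915376   -0.18841762  -29.07812042] [-0.42980512 -1.43449968 10.18742758] [-0.34637027  0.15917093  0.07391281]
```

Call:
play_rows(
  series=[
    [[0,0,0,0,0,-1,1],[0,0,0,0,0,-1,1],[0,0,0,0,0,0,1]],
  ],
)

```text
clock: 17.77
eef_pos: [522.0, 186.1, 117.1]
tool_rot: [-3.141, -0.003, -0.541]
force: [-1.3, -1.0, 11.3]
width: 11.0
gripper_force: 61.2
```

Run:
```python
from h import *
s=ctrl.read_state();print(s['eef_pos'],np.degrees(s['tool_rot']),s['force'],s['torque'])
```

```text
[521.99860783 186.05383923 117.14915528] [-179.96903208   -0.18594991  -30.99148286] [-1.2955936  -0.95272698 11.31192491] [-0.40711874  0.27500929  0.55711099]
```

That's the end stop (0.56 N m). I ease the twist and let the strainer rise.

Call:
play_rows(
  series=[
    [[0,0,0,0,0,0.8,1],[0,0,0.1,0,0,0,1],[0,0,0.1,0,0,0,1],[0,0,0.1,0,0,0,1],[0,0,0.1,0,0,0,1],[0,0,0,0,0,0,1]],
  ],
)

```text
clock: 18.52
eef_pos: [521.4, 186.5, 120.2]
tool_rot: [-3.142, -0.002, -0.528]
force: [3.8, -3.1, 3.8]
width: 10.8
gripper_force: 59.9
```

Run:
```python
from h import *
s=ctrl.read_state();print(s['eef_pos'],np.degrees(s['tool_rot']),s['force'],s['torque'])
```

```text
[521.369554   186.50475491 120.15999617] [-1.79995545e+02 -1.18803218e-01 -3.02807885e+01] [ 3.79547348 -3.1274439   3.77137696] [-0.9647027  -0.93753133  0.25314127]
```

Call:
play_rows(
  series=[
    [[0,0,0.1,0,0,0,1],[0,0,0.1,0,0,0,1],[0,0,0,0,0,0,1]],
  ],
)

```text
clock: 18.9
eef_pos: [521.2, 186.6, 122.0]
tool_rot: [3.141, -0.002, -0.528]
force: [3.6, -4.6, 2.8]
width: 10.8
gripper_force: 59.6
```

Run:
```python
from h import *
s=ctrl.read_state();print(s['eef_pos'],np.degrees(s['tool_rot']),s['force'],s['torque'])
```

```text
[521.19433021 186.58253178 121.96055581] [ 1.79992744e+02 -1.01918032e-01 -3.02762196e+01] [ 3.55867153 -4.57178919  2.80701217] [-1.05405175 -1.04114891  0.26624548]
```

Call:
play_rows(
  series=[
    [[0,0,0,0,0,0,0.8],[0,0,0,0,0,0,0.6],[0,0,0,0,0,0,0.4],[0,0,0,0,0,0,0.4],[0,0,0,0,0,0,0.4],[0,0,0.5,0,0,0,0.4],[0,0,1.0,0,0,0,0.4],[0,0,2.0,0,0,0,0.4],[0,0,3.0,0,0,0,0.4],[0,0,3.0,0,0,0,0.4],[0,0,3.0,0,0,0,0.4],[0,0,0,0,0,0,0.4]],
  ],
)

```text
clock: 20.4
eef_pos: [522.2, 187.0, 250.2]
tool_rot: [-3.137, -0.004, -0.528]
force: [-0.1, -0.8, -0.3]
width: 51.5
gripper_force: 0.0
```

Run:
```python
from h import *
s=ctrl.read_state();print(s['eef_pos'],np.degrees(s['tool_rot']),s['force'],s['torque'])
cm=cam('wrist');im,d=get_image('wrist');cv2.imwrite('pics/w5.png',im[:,:,::-1]);P=cloud(cm,d);I=im.astype(int)
m=(I[...,2]>I[...,0]+50)&(I[...,2]>I[...,1]+30)&(d>0)&(np.linalg.norm(P[...,:2]-[521,187],axis=-1)<60)
Q=P[m];T=Q[Q[:,2]>np.percentile(Q[:,2],95)-6];print(len(T),T.mean(0).round(1),np.percentile(Q[:,2],[50,80,95,99]));c=T[:,:2]-T[:,:2].mean(0);w,V=np.linalg.eigh(c.T@c);print(np.degrees(np.arctan2(V[1,1],V[0,1])),np.ptp(c@V,axis=0),(T[:,:2].min(0)+T[:,:2].max(0))/2)
```

```text
[522.20730688 186.95965871 250.17595123] [-179.75329965   -0.21569845  -30.27517401] [-0.05580197 -0.8131168  -0.25062915] [-0.00214779 -0.00342262  0.0017047 ]
1026 [523.  185.9 147.5] [146.92487754 148.21955463 148.97874836 149.37292673]
150.96655861888436 [12.06386658 50.0457248 ] [521.88412605 186.62440847]
```

View pics/w5.png

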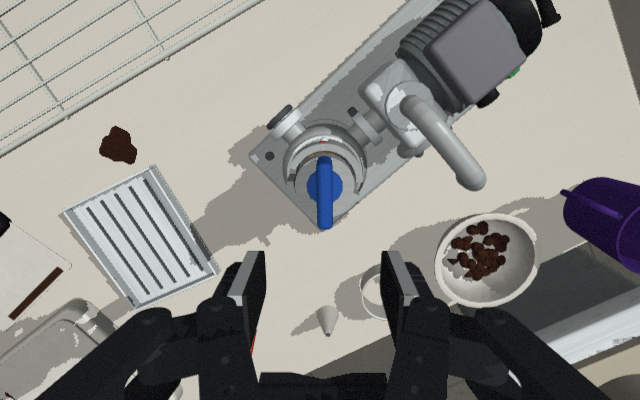

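The handle now sits at px (325,190), its top about 148 (130.5 + 17 expected when caught). It has turned about 76° from the slots and the robot is clear of it. The rim scraps and other things look undisturbed.

```bash
python3 -c "
from cell import workorder
print(workorder.finish_job())"
```

```text
the job is handed in; nothing more can be done
None
```

The strainer is back in the pump's pot, turned clockwise to the stop and sprung up into its catch. The job was handed in at about 20 s, and nothing else on the table was touched; I checked the catch by the handle's height and angle in the wrist camera.

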